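Pump the slack bar clamp on the glued pivot block and hold it

TASK

The two wooden pivot blocks of the table's tilt-out bin have split and been glued; each lies on the table between the jaws of a one-hand bar clamp, one clamp already tight and the other still slack. Pump the trigger of the slack clamp, stroke by stroke, until its jaws have closed the glue joint and the sprung rubber pad on its far jaw is clearly pressed in, but stop well before the pad is squeezed flat, and finish while still holding that clamp with its trigger squeezed right in. Leave the tight clamp, the cup on its coaster, the ashtray and the glue bottle where they are.

Things in the scene. Friction and masses are not known exactly. Their poses are not given: they have to be found in the camera images.
- clamp_a: One-hand bar clamp, one of two alike (grey jaws, black handle and trigger, steel bar), 0.4 kg, 34 mm high, lying loose on its side. Origin: on the table under the bar, inside the housing. +x runs along the bar to the far jaw, jaws reach to y = +70 mm, handle and trigger to -y. Face of the near jaw: x = 50 mm, y 37 to 67. The bar sticks out behind to x = -60 mm minus the jaw value.
- grip_a (a point): Grasp point of that clamp (clamp x 3, y -47, z 22 mm), midway between back of handle and front of trigger; close along clamp x. Over both: 62 mm with trigger out, about 35 mm squeezed in. Handle: x -28 to -8, y -16 to -105, z 0 to 34 mm. Trigger: in front of it (+x), 10 mm thick, to y -82, z 5 to 29 mm. Room for a finger on either side.
- trigger_a (a joint): Trigger of that clamp (rad): 0 let out by its spring, 0.36 squeezed right in to the handle (27 mm of travel at the grasp point). A full stroke pumps the jaw in by 5 mm (the first by up to 8). Let it out almost fully (below 0.1) each time or the ratchet takes no new tooth. Squeezing takes 10 to 18 N, so a 30 N grip does it.
- jaw_a (a joint): How far the far jaw has been pumped in along the bar (m), 0 to 0.06. Distance between the two jaw faces = 75 mm minus this plus the pad value. A brake holds the jaw between strokes; it does not go back.
- pad_a (a joint): How far the sprung rubber pad on the far jaw (16 mm thick, face 30 x 28 mm) is pressed in (m): 0 free, 0.012 flat, 1 N per mm. It shows the clamping force; from about 0.0105 on the block is being crushed.
- block_a1: Half of a split wooden pivot block, next to the near jaw of clamp_a: 20 (x) by 80 (y) by 30 mm, 45 g, loose, with a short steel pin on its +y end. Origin: centre of its underside. Its glued face is at +x.
- block_a2: The other half, same size without pin, between block_a1 and the far jaw of clamp_a; glued face at -x. The joint is closed when the halves touch (origins 20 mm apart).
- clamp_b: One-hand bar clamp, one of two alike (grey jaws, black handle and trigger, steel bar), 0.4 kg, 34 mm high, lying loose on its side. Origin: on the table under the bar, inside the housing. +x runs along the bar to the far jaw, jaws reach to y = +70 mm, handle and trigger to -y. Face of the near jaw: x = 50 mm, y 37 to 67. The bar sticks out behind to x = -60 mm minus the jaw value.
- grip_b (a point): Grasp point of that clamp (clamp x 3, y -47, z 22 mm), midway between back of handle and front of trigger; close along clamp x. Over both: 62 mm with trigger out, about 35 mm squeezed in. Handle: x -28 to -8, y -16 to -105, z 0 to 34 mm. Trigger: in front of it (+x), 10 mm thick, to y -82, z 5 to 29 mm. Room for a finger on either side.
- trigger_b (a joint): Trigger of that clamp (rad): 0 let out by its spring, 0.36 squeezed right in to the handle (27 mm of travel at the grasp point). A full stroke pumps the jaw in by 5 mm (the first by up to 8). Let it out almost fully (below 0.1) each time or the ratchet takes no new tooth. Squeezing takes 10 to 18 N, so a 30 N grip does it.
- jaw_b (a joint): How far the far jaw has been pumped in along the bar (m), 0 to 0.06. Distance between the two jaw faces = 75 mm minus this plus the pad value. A brake holds the jaw between strokes; it does not go back.
- pad_b (a joint): How far the sprung rubber pad on the far jaw (16 mm thick, face 30 x 28 mm) is pressed in (m): 0 free, 0.012 flat, 1 N per mm. It shows the clamping force; from about 0.0105 on the block is being crushed.
- block_b1: Half of a split wooden pivot block, next to the near jaw of clamp_b: 20 (x) by 80 (y) by 30 mm, 45 g, loose, with a short steel pin on its +y end. Origin: centre of its underside. Its glued face is at +x.
- block_b2: The other half, same size without pin, between block_b1 and the far jaw of clamp_b; glued face at -x. The joint is closed when the halves touch (origins 20 mm apart).
- coaster: Round orange silicone coaster, 96 mm across, 5 mm thick; origin centre of its underside. Bystander.
- cup: Aluminium cup, 76 mm across the rim, 95 mm high, standing on the coaster; origin centre of its underside. Bystander.
- ashtray: Round glass ashtray, 110 mm across, 32 mm high; origin centre of its underside. Bystander.
- glue: White glue bottle, 48 mm across, 140 mm high; origin centre of its underside. Bystander.
- dominoes: Five ivory dominoes (50 x 25 x 10 mm) laid as a cross about 150 by 130 mm, fast to the table; origin at the middle, on the table.
There are look-alikes about, which are no part of the job. Leave any orange or purple look-alike of the block_a1 alone. What is shaped like the block_a2 but orange is not meant.

How it is judged (in metres and radians):
On the way, in this order (a step that is already met when the one before it is completed fails the run):
1. the slack clamp's trigger is squeezed while its pad is still free (value of joint trigger_a above 0.2 rad and value of joint pad_a below 0.0005 m and value of joint jaw_a below 0.03 m), for 0.05 s.
2. the jaw bears on the block (value of joint pad_a above 0.001 m), for 0.1 s.
At the end, for the whole second after the job is handed in: The slack clamp (a) grips its block: pad pressed in 1.5 to 10.5 mm, both jaws bearing over 1 N, halves within 2.2 mm of touching and parallel, at rest; fingers still hold the clamp (over 4 N) with its trigger over 0.2 rad. The tight clamp still grips, within 15 mm of its place (value of joint pad_a between 0.0015 and 0.0105 m and value of joint trigger_a above 0.2 rad and contact force between the fingers and clamp_a above 4 N and contact force between clamp_a and block_a1 above 1 N and contact force between clamp_a and block_a2 above 1 N and x of block_a2 in the frame of block_a1 below 0.0222 m and angle between the y axis of block_a1 and the y axis of block_a2, either way round below 0.08 rad and angle between block_a1's own z axis and vertical below 0.2 rad and linear speed of clamp_a below 0.02 m/s and value of joint pad_b between 0.0015 and 0.0105 m and distance of clamp_b from where it was at the start of the episode below 0.015 m); the arm keeps its last pose, push and grip.
It fails at once if the pad of a clamp squeezed flat, crushing the block (value of joint any of pad_a, pad_b above 0.0108 m).
It fails at once if the tight clamp, or its block, pushed away or pumped (distance of any of clamp_b, block_b1 from where it was at the start of the episode above 0.015 m or value of joint trigger_b above 0.1 rad).
It fails at once if cup, coaster, ashtray or glue bottle moved (distance of any of cup, coaster, ashtray, glue from where it was at the start of the episode above 0.015 m).
It also fails if it takes over 45 s, if anything falls off the work surface, if the arm or the gripper's body presses on something with over 40 N, if the wrist force passes 120 N, or if a joint passes its speed limit or range.

ROBOT

A 6-joint arm with a two-finger parallel gripper is mounted at the origin on the work surface. World frame = base frame: x ahead of the robot, y to its left, z up, the work surface at z = 0. Lengths are in mm, angles in rad, forces in N, time in s.
With the tool pointing down it reaches from about 425 to 925 mm from the base axis. Payload 12.5 kg.
Tool frame: the origin (TCP) lies between the finger pads; the fingertips stand 25 mm ahead of it and the grasp point (between the pads) lies 6 mm ahead of it (tips_ahead is the distance from the TCP to the fingertips, in mm); z points along the fingers, y is the direction in which the jaws open and shut (so a half turn about z gives the same grasp; the last joint's range is limited). The gripper opens to 85 mm and grips with 20 to 120 N. Pads are 22 mm wide; open, the fingers measure 114 mm over their backs; the gripper's body (76 mm by 85 mm) begins 54 mm behind the grasp point. The pads swing forward as they close: fully open they stand 13 mm farther back than shut.
Start: joints at [1.136, 0.491, 1.559, -0, 1.092, -0.106], TCP at [201.799, 591.54, 256.327] pointing down, gripper open.
Joint ranges: [-3.1, 3.1], [-0.84, 2.19], [0.05, 2.79], [-1.13, 4.28], [0.06, 2.93], [-2.69, 2.69]. Speed limits (rad/s): [2.22, 2.22, 2.79, 3.14, 3.14, 3.14].

INTERFACE

Orientations are given as a rotation vector (axis times angle).
In Python, from workcell import state, get_image, close_job, tips_ahead gives the robot as it stands. The module is installed in compiled form; this text tells all that it offers.
- The arm moves only by the tool servo_tool, never from a script. Its argument "rows" is text: rows parted by semicolons, each of 6 numbers parted by spaces: the shift along the tool's x, y, z each as a share of 100 mm, from -1 to 1, then the turn, a rotation vector about the tool's x, y, z each as a share of pi rad, from -1 to 1. A call has exactly 10 rows; each row is the pose to reach, as a shift and turn from the pose commanded when the call began, along the tool's axes at that moment, turning the shorter way round; what a row does not reach only later rows make up. A row lasts 1/12 s, in which the tool goes at most 41.7 mm and 7.16 degrees, less where a joint would pass 70% of its speed; a pose out of reach is approached as far as the arm can. A call with a number of a shift or a turn outside -1 to 1 is refused whole. A call with a gripper value outside its range is refused whole. "gripper" is the gripper command: -1 is shut, 1 is fully open, values between are in proportion, set as the call begins (left out, the last holds). The fingers move at their own pace and stop on an object; "squeeze" is the grip in N (left out, the last holds). Time passes only in rows, so rows that repeat a pose let the fingers close, or fill a call up. It gives the time, the measured TCP pose, the force and the opening at its end, in the units of the state.
- state(): the state, without advancing time (a new reading comes with each control period).
- get_image(name): name is "scene" or "top"; returns a dict with "color" (400x640x3 uint8, red, green, blue), "fx", "fy", "cx", "cy" (pixels), "cam_to_world" (4x4, takes a point from camera to world coordinates). Camera axes: x right, y down, z forward; pixel columns grow to the right and rows downward; lengths in mm; the calibration is good to about 2 mm. A picture is of the moment at which its call begins. There is no depth.
- close_job(): hands the job in, once; it reports no verdict.
The state is a dict: "t": time; "qpos": joint angles; "joint_vel": joint speeds; "effort": joint torques, N m; "eef_pos": TCP position; "tcp_rot": TCP orientation; "force": force on the tool from outside, world axes, zero at the start; "wrist_torque": the same for the moment, N m; "gripper_width": opening from 0.0 (shut) to 1.0 (fully open).
Only numpy, scipy, OpenCV 4.12 (cv2) and the standard library are available. Lean on these libraries where they do the work, as an engineer would, in place of code of your own. Each camera call takes 0.05 s, during which the arm holds its last target.

## Working session

There is one attempt and no reset: what is moved stays moved. The work goes in short steps, Python scripts to look and compute and a tool call to move; the robot and the scene stay as the last step left them, time stands still between calls to the robot, and variables do not carry over. Pictures are saved under pics/ and viewed, and the job is handed in when it is done.

Besides the shell and the picture viewer there is one more tool, called after "Call:" as name(argument=value, ...) on one line, values as JSON. servo_tool: Moves the arm, as the interface text tells. Its arguments: {"type":"object","properties":{"rows":{"type":"string"},"gripper":{"type":"number"},"squeeze":{"type":"number"}},"required":["rows"]}

```bash
mkdir -p pics
python3 - <<'E'
from workcell import state,get_image,tips_ahead
import cv2,numpy as np
print(state(),tips_ahead)
for n in("scene","top"):
    d=get_image(n);cv2.imwrite(f"pics/{n}0.png",d["color"][...,::-1]);print(n,d["fx"],d["fy"],d["cx"],d["cy"],np.round(d["cam_to_world"],3).tolist())
E
```

```text
{'t': 0.0, 'qpos': array([ 1.13639382e+00,  4.91522947e-01,  1.55947062e+00, -3.20080846e-05,
        1.09171154e+00, -1.05582928e-01]), 'joint_vel': array([-0.00072224,  0.00093364,  0.00112142,  0.00087503,  0.00145567,
        0.00029243]), 'effort': array([-1.10239675e-03, -6.18445015e+01, -2.61589265e+01, -5.86259489e-05,
        4.01670448e-03,  2.13475948e-05]), 'eef_pos': array([201.71330233, 591.32955666, 255.74318619]), 'tcp_rot': array([-5.14117760e-01, -3.09896630e+00,  1.69587532e-03]), 'force': array([0.22671672, 0.11682957, 0.65315988]), 'wrist_torque': array([-0.05303123,  0.0454342 , -0.0606727 ]), 'gripper_width': 1.0003492931568068} 25.0
scene 411.6665336469125 411.6665336469125 315.34942173920746 194.93667983002325 [[-0.31, 0.651, -0.693, 1264.599], [0.951, 0.208, -0.23, 142.945], [-0.005, -0.73, -0.683, 668.9], [0.0, 0.0, 0.0, 1.0]]
top 403.0030971790082 403.0030971790082 324.4366894994901 193.5699977652667 [[-0.025, -0.985, 0.171, 446.818], [-1.0, 0.023, -0.017, -65.448], [0.013, -0.171, -0.985, 1055.463], [0.0, 0.0, 0.0, 1.0]]
```

View pics/scene0.png

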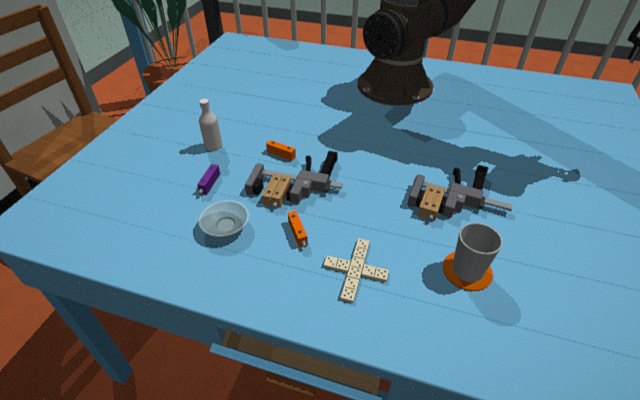

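View pics/top0.png

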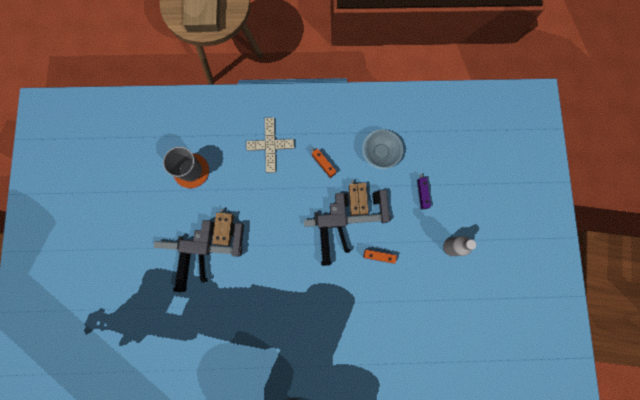

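Run:
```python
import cv2
a=cv2.imread("pics/top0.png")
l=cv2.resize(a[165:305,290:410],None,fx=4,fy=4,interpolation=3);r=cv2.resize(a[195:305,145:255],None,fx=3.2,fy=3.2,interpolation=3)
c=cv2.copyMakeBorder(r,0,560-r.shape[0],0,0,0)[:, :320]
cv2.imwrite("pics/crop0.png",l);cv2.imwrite("pics/crop1.png",r)
s=cv2.imread("pics/scene0.png")
cv2.imwrite("pics/crop2.png",cv2.resize(s[130:230,230:360],None,fx=5,fy=5,interpolation=3))
```

```text
(no output)
```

View pics/crop0.png

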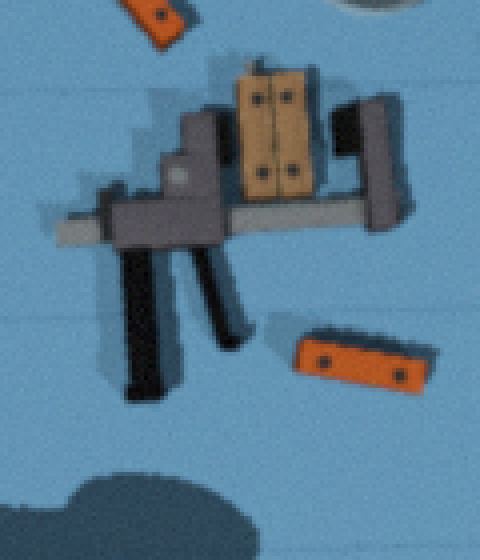

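View pics/crop1.png

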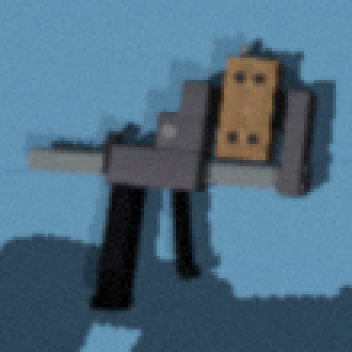

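View pics/crop2.png

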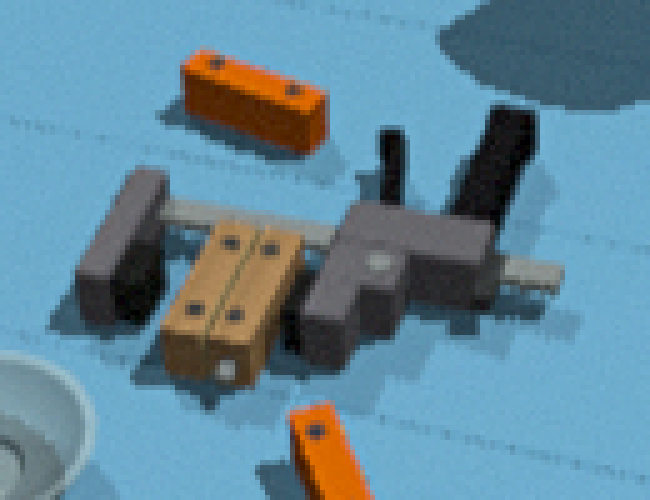

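```bash
cat > h.py <<'E'
import numpy as np,cv2
from workcell import state,get_image
def cast(d,px,z):
    px=np.atleast_2d(px).astype(float);T=d["cam_to_world"]
    r=np.c_[(px[:,0]-d["cx"])/d["fx"],(px[:,1]-d["cy"])/d["fy"],np.ones(len(px))]@T[:3,:3].T
    return T[:3,3]+r*((z-T[2,3])/r[:,2])[:,None]
def proj(d,P):
    T=d["cam_to_world"];p=(np.atleast_2d(P)-T[:3,3])@T[:3,:3]
    return np.c_[d["fx"]*p[:,0]/p[:,2]+d["cx"],d["fy"]*p[:,1]/p[:,2]+d["cy"]]
def crop(img,x0,y0,x1,y1,f,name):
    cv2.imwrite(name,cv2.resize(img[y0:y1,x0:x1,::-1],None,fx=f,fy=f,interpolation=3))
E
python3 - <<'E'
from h import *
d=get_image("top");im=d["color"]
hsv=cv2.cvtColor(im,cv2.COLOR_RGB2HSV)
def cp(p): return np.array([[290+a/4-.375,165+b/4-.375] for a,b in p])
print("housing",cast(d,cp([(112,200),(222,198),(222,245),(112,247)]),34).round(1).tolist())
print("handle edges",cast(d,cp([(121,250),(127,385),(155,250),(164,385)]),34).round(1).tolist())
print("trigger tip",cast(d,cp([(232,348),(195,250),(213,250)]),29).round(1).tolist())
print("faces near, pad, far jaw L,R",cast(d,cp([(233,140),(333,130),(360,110),(385,105)]),32).round(1).tolist())
m=cv2.inRange(hsv,(8,80,80),(22,200,255));m[:,:330]=0;m[:170]=0;m[225:]=0;m[:,385:]=0
r=cv2.minAreaRect(cv2.findNonZero(m));print(r);print("blocks",cast(d,cv2.boxPoints(r),30).round(1).tolist())
m=cv2.inRange(hsv,(3,200,120),(12,255,255));m[:240]=0;m[:,:355]=0
r=cv2.minAreaRect(cv2.findNonZero(m));print(r);print("orange",cast(d,cv2.boxPoints(r),30).round(1).tolist())
E
```

```text
housing [[569.7, -64.6, 34.0], [569.3, -134.8, 34.0], [539.3, -133.7, 34.0], [539.7, -63.9, 34.0]]
handle edges [[537.7, -69.6, 34.0], [453.2, -71.3, 34.0], [537.2, -91.1, 34.0], [452.6, -94.5, 34.0]]
trigger tip [[474.6, -138.2, 29.0], [537.0, -116.7, 29.0], [536.7, -128.2, 29.0]]
faces near, pad, far jaw L,R [[606.9, -143.3, 32.0], [611.9, -208.0, 32.0], [624.6, -226.0, 32.0], [627.5, -242.4, 32.0]]
((352.68035888671875, 189.12733459472656), (55.65989685058594, 26.490161895751953), 60.42216110229492)
blocks [[682.8, -92.7, 30.0], [716.6, -154.1, 30.0], [586.8, -220.1, 30.0], [554.4, -159.5, 30.0]]
((379.73602294921875, 255.9519805908203), (30.4105281829834, 6.618762016296387), 10.30484676361084)
orange [[461.4, -179.4, 30.0], [477.6, -183.1, 30.0], [462.1, -258.0, 30.0], [446.0, -254.1, 30.0]]
```

Call:
servo_tool(rows="-.1 -.05 0 0 0 0;-.2 -.1 0 0 0 0;-.3 -.15 0 0 0 0;-.4 -.2 0 0 0 0;-.5 -.25 0 0 0 0;-.6 -.3 0 0 0 0;-.7 -.35 0 0 0 0;-.8 -.4 0 0 0 0;-.9 -.45 0 0 0 0;-1 -.5 0 0 0 0", gripper=1, squeeze=30)

```text
t: 0.98
eef_pos: [281.1, 511.1, 256.4]
tcp_rot: [0.514, 3.099, 0.0]
force: [0.6, 0.6, -0.4]
gripper_width: 0.998
```

Call:
servo_tool(rows="-.1 -.05 0 0 0 0;-.2 -.1 0 0 0 0;-.3 -.15 0 0 0 0;-.4 -.2 0 0 0 0;-.5 -.25 0 0 0 0;-.6 -.3 0 0 0 0;-.7 -.35 0 0 0 0;-.8 -.4 0 0 0 0;-.9 -.45 0 0 0 0;-1 -.5 0 0 0 0")

```text
t: 1.82
eef_pos: [359.6, 431.5, 256.3]
tcp_rot: [-0.514, -3.099, -0.0]
force: [-0.7, -0.5, -0.1]
gripper_width: 0.999
```

Call:
servo_tool(rows="-.1 -.1 0 0 0 0;-.2 -.2 0 0 0 0;-.3 -.3 0 0 0 0;-.4 -.4 0 0 0 0;-.5 -.5 0 0 0 0;-.6 -.6 0 0 0 0;-.7 -.7 0 0 0 0;-.8 -.8 0 0 0 0;-.9 -.9 0 0 0 0;-1 -1 0 0 0 0")

```text
t: 2.65
eef_pos: [421.4, 303.9, 256.4]
tcp_rot: [0.514, 3.099, 0.0]
force: [0.0, 0.0, 0.2]
gripper_width: 1.001
```

Call:
servo_tool(rows="-.1 -.1 0 0 0 0;-.2 -.2 0 0 0 0;-.3 -.3 0 0 0 0;-.4 -.4 0 0 0 0;-.5 -.5 0 0 0 0;-.6 -.6 0 0 0 0;-.7 -.7 0 0 0 0;-.8 -.8 0 0 0 0;-.9 -.9 0 0 0 0;-1 -1 0 0 0 0")

```text
t: 3.48
eef_pos: [483.5, 177.0, 256.4]
tcp_rot: [0.514, 3.099, 0.0]
force: [-1.4, -0.2, 0.5]
gripper_width: 0.995
```

Call:
servo_tool(rows="-.1 -.1 0 0 0 0;-.2 -.2 0 0 0 0;-.3 -.3 0 0 0 0;-.4 -.4 0 0 0 0;-.5 -.5 0 0 0 0;-.6 -.6 0 0 0 0;-.7 -.7 0 0 0 0;-.8 -.8 0 0 0 0;-.9 -.9 0 0 0 0;-1 -1 0 0 0 0")

```text
t: 4.32
eef_pos: [546.3, 50.2, 256.3]
tcp_rot: [0.514, 3.099, 0.0]
force: [-0.3, 1.1, 1.1]
gripper_width: 0.996
```

Call:
servo_tool(rows="-.01 -.1 .05 0 0 0;-.03 -.2 .1 0 0 0;-.04 -.3 .15 0 0 0;-.05 -.4 .2 0 0 0;-.07 -.5 .25 0 0 0;-.08 -.6 .3 0 0 0;-.09 -.7 .35 0 0 0;-.11 -.8 .4 0 0 0;-.12 -.9 .45 0 0 0;-.13 -1 .5 0 0 0")

```text
t: 5.15
eef_pos: [525.7, -48.3, 205.8]
tcp_rot: [0.514, 3.099, 0.0]
force: [-0.5, -0.6, -0.4]
gripper_width: 1.002
```

Call:
servo_tool(rows="0 -.06 .05 0 0 -.011;0 -.12 .1 0 0 -.022;0 -.18 .15 0 0 -.034;0 -.24 .2 0 0 -.045;0 -.3 .25 0 0 -.056;0 -.36 .3 0 0 -.068;0 -.42 .35 0 0 -.08;0 -.48 .4 0 0 -.09;0 -.54 .45 0 0 -.102;0 -.57 .5 0 0 -.113")

```text
t: 5.98
eef_pos: [507.1, -102.3, 155.8]
tcp_rot: [-0.044, 3.141, 0.0]
force: [-0.4, 0.1, 0.4]
gripper_width: 1.002
```

Run:
```python
from h import *
from scipy.spatial.transform import Rotation as R
s=state();print(s["eef_pos"],R.from_rotvec(s["tcp_rot"]).as_matrix().round(3).tolist())
d=get_image("top");crop(d["color"],280,160,420,290,5,"pics/t1.png")
d=get_image("scene");crop(d["color"],220,80,380,230,5,"pics/s1.png")
```

```text
[ 507.14197142 -102.25509086  155.79646834] [[-1.0, -0.028, 0.0], [-0.028, 1.0, 0.0], [-0.0, 0.0, -1.0]]
```

View pics/s1.png

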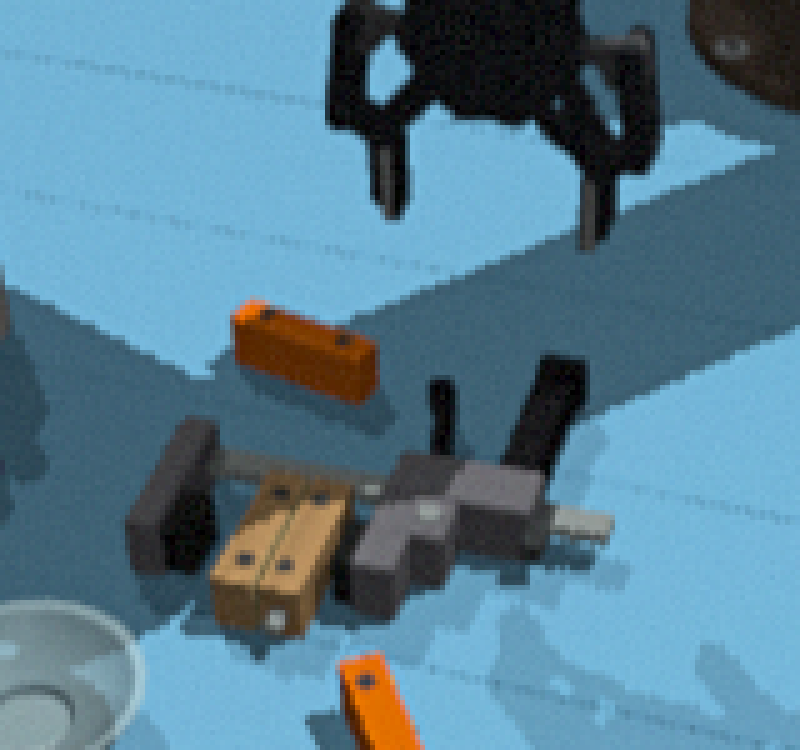

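View pics/t1.png

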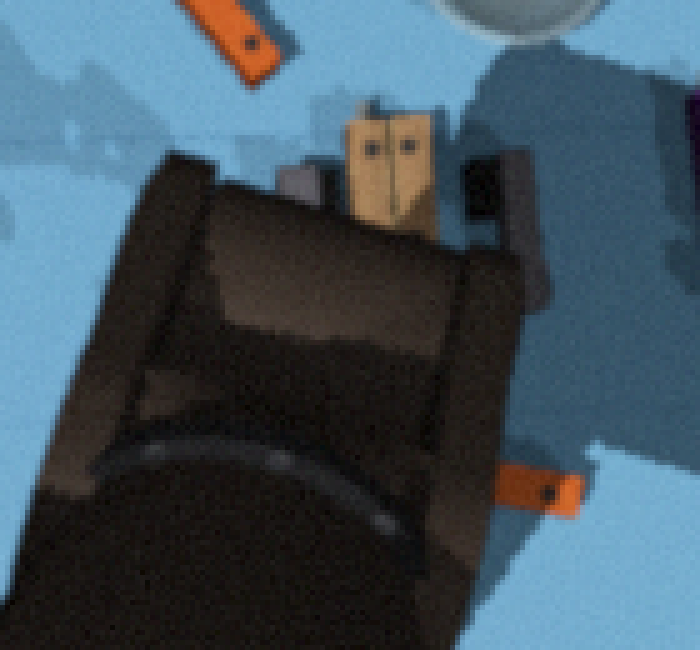

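Call:
servo_tool(rows="0 0 .1 0 0 0;0 0 .2 0 0 0;0 0 .3 0 0 0;0 0 .4 0 0 0;0 0 .5 0 0 0;0 0 .6 0 0 0;0 0 .7 0 0 0;0 0 .75 0 0 0;0 0 .8 0 0 0;0 0 .8 0 0 0")

```text
t: 6.92
eef_pos: [507.2, -101.2, 75.4]
tcp_rot: [0.041, -3.14, -0.001]
force: [-0.1, 0.7, -0.2]
gripper_width: 1.001
```

Run:
```python
from h import *
d=get_image("scene");crop(d["color"],220,80,380,230,5,"pics/s2.png")
```

```text
(no output)
```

View pics/s2.png

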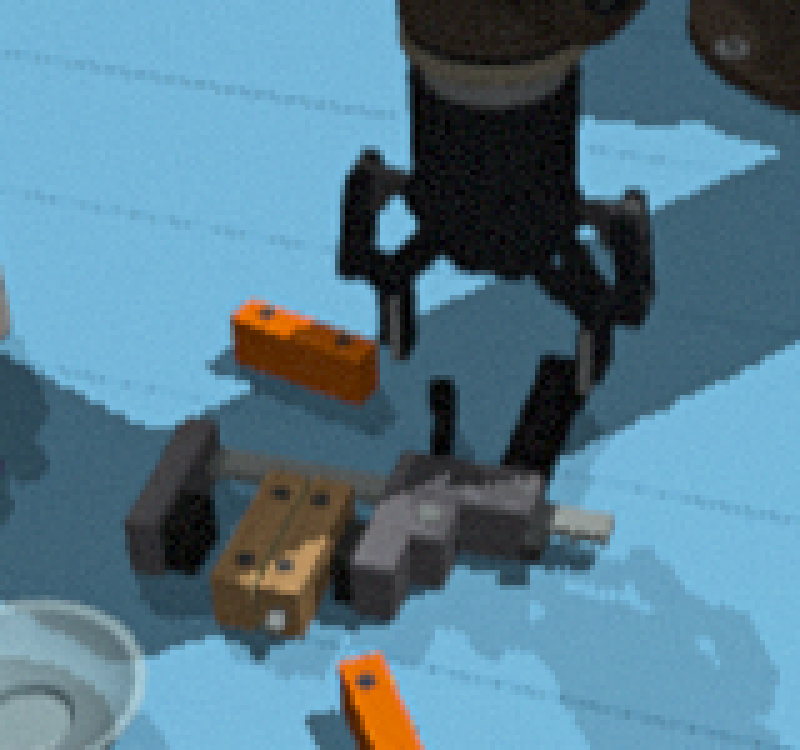

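Call:
servo_tool(rows="0 0 .07 0 0 0;0 0 .14 0 0 0;0 0 .21 0 0 0;0 0 .28 0 0 0;0 0 .34 0 0 0;0 0 .38 0 0 0;0 0 .41 0 0 0;0 0 .43 0 0 0;0 0 .43 0 0 0;0 0 .43 0 0 0")

```text
t: 7.8
eef_pos: [507.5, -101.3, 33.3]
tcp_rot: [-0.041, 3.141, 0.0]
force: [-0.1, -0.0, -1.0]
gripper_width: 0.999
```

Run:
```python
from h import *
d=get_image("scene");crop(d["color"],220,80,380,230,5,"pics/s3.png")
d=get_image("top");crop(d["color"],280,160,420,290,5,"pics/t3.png")
```

```text
(no output)
```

View pics/s3.png

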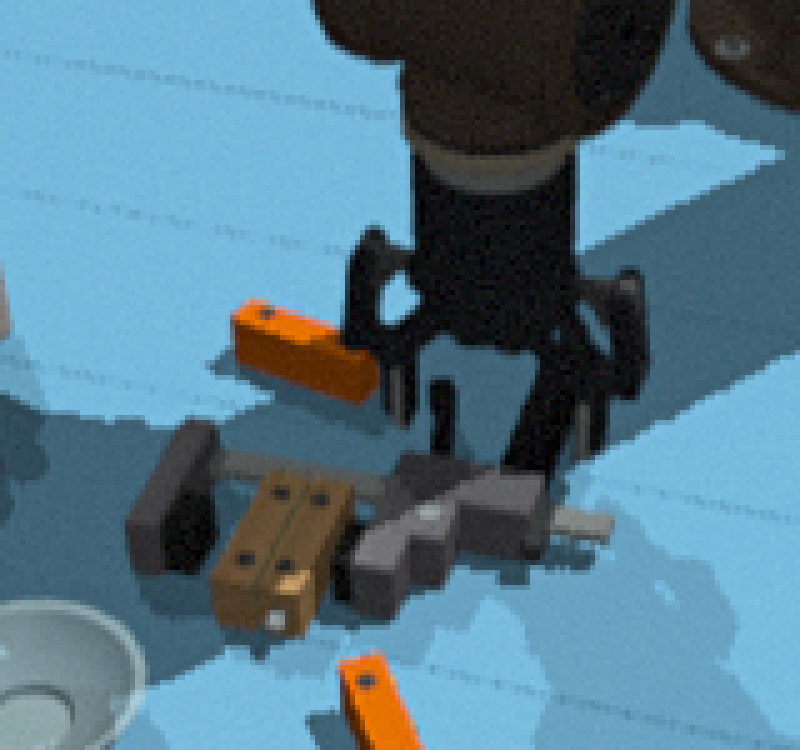

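View pics/t3.png

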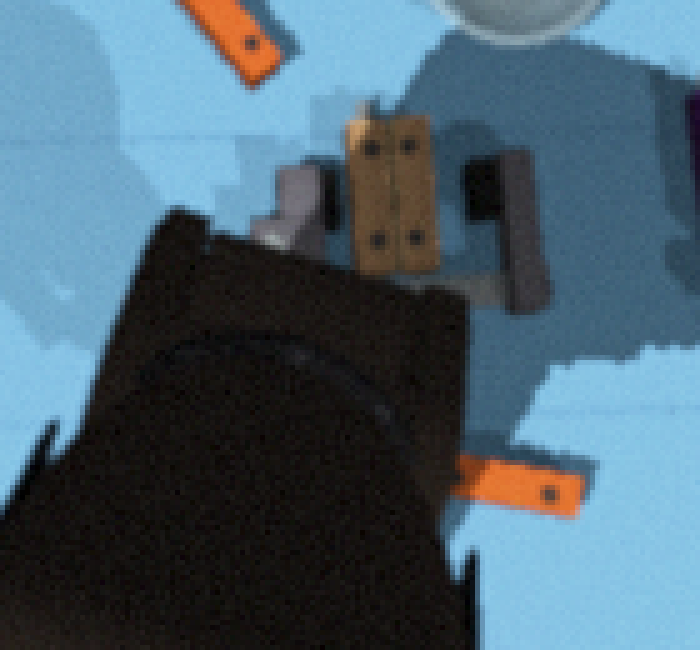

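Call:
servo_tool(rows="0 .02 0 0 0 0;0 .04 0 0 0 0;0 .06 0 0 0 0;0 .08 0 0 0 0;0 .1 0 0 0 0;0 .12 0 0 0 0;0 .13 0 0 0 0;0 .13 0 0 0 0;0 .13 0 0 0 0;0 .13 0 0 0 0", gripper=-1, squeeze=30)

```text
t: 8.73
eef_pos: [507.8, -88.5, 34.4]
tcp_rot: [-0.04, 3.139, -0.001]
force: [-2.0, -4.1, 12.9]
gripper_width: 0.388
```

Run:
```python
from h import *
d=get_image("scene");crop(d["color"],220,80,380,230,5,"pics/s4.png")
d=get_image("top");crop(d["color"],280,160,420,290,5,"pics/t4.png")
```

```text
(no output)
```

View pics/s4.png

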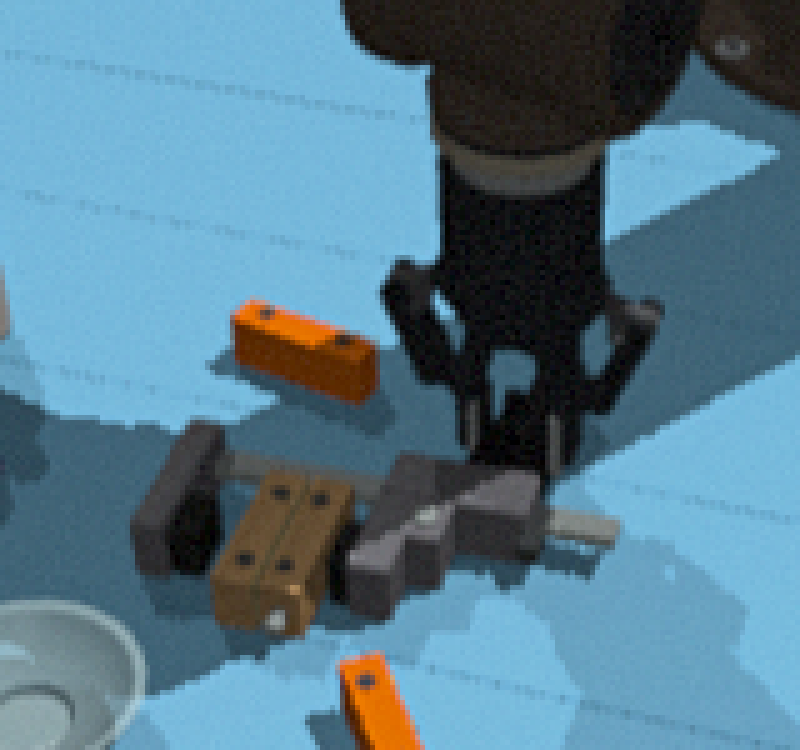

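View pics/t4.png

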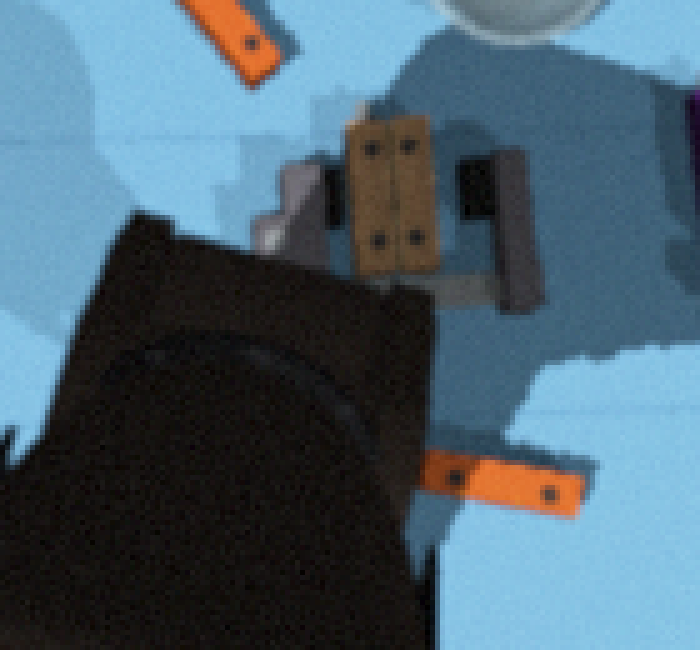

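Call:
servo_tool(rows="0 0 -.02 0 0 0;0 -.01 -.04 0 0 0;0 -.03 -.05 0 0 0;0 -.05 -.05 0 0 0;0 -.07 -.05 0 0 0;0 -.09 -.05 0 0 0;0 -.11 -.05 0 0 0;0 -.13 -.05 0 0 0;0 -.13 -.05 0 0 0;0 -.13 -.05 0 0 0", gripper=1)

```text
t: 9.67
eef_pos: [507.5, -101.4, 38.2]
tcp_rot: [0.041, -3.141, -0.0]
force: [-0.0, 0.0, -0.3]
gripper_width: 1.005
```

Call:
servo_tool(rows="0 .02 0 0 0 0;0 .04 0 0 0 0;0 .06 0 0 0 0;0 .08 0 0 0 0;0 .1 0 0 0 0;0 .12 0 0 0 0;0 .13 0 0 0 0;0 .13 0 0 0 0;0 .13 0 0 0 0;0 .13 0 0 0 0", gripper=-1)

```text
t: 10.5
eef_pos: [507.8, -88.6, 39.3]
tcp_rot: [-0.04, 3.139, -0.001]
force: [-1.3, -3.1, 13.3]
gripper_width: 0.392
```

Run:
```python
from h import *
d=get_image("scene");crop(d["color"],220,80,380,230,5,"pics/s5.png")
d=get_image("top");crop(d["color"],280,160,420,290,5,"pics/t5.png")
```

```text
(no output)
```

View pics/s5.png

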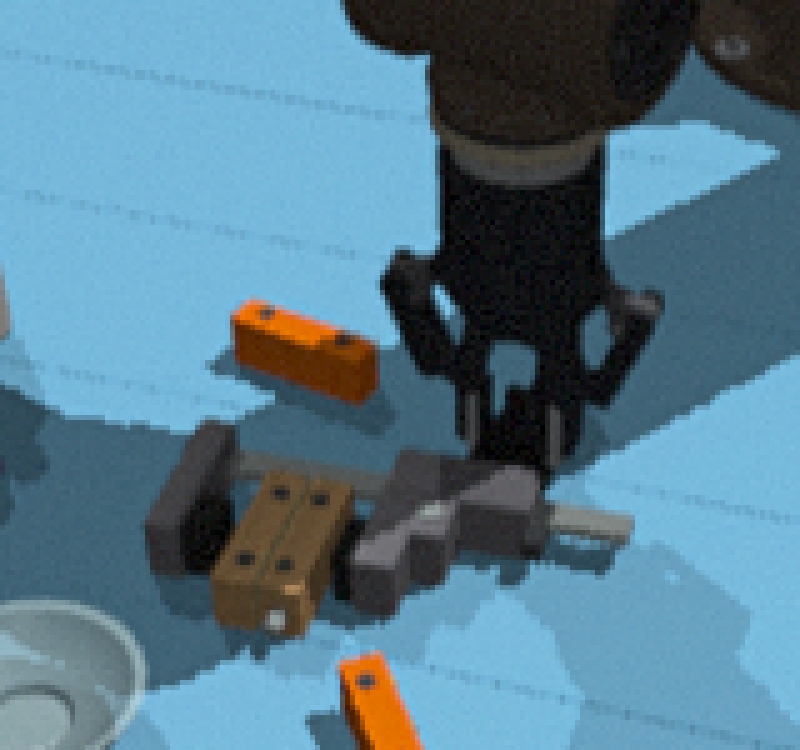

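View pics/t5.png

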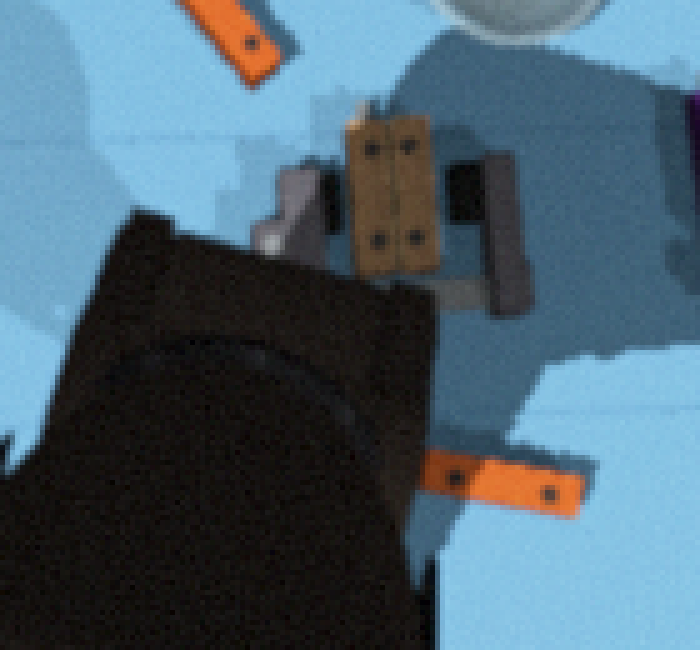

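Call:
servo_tool(rows="0 0 0 0 0 0;0 -.01 0 0 0 0;0 -.03 0 0 0 0;0 -.05 0 0 0 0;0 -.07 0 0 0 0;0 -.09 0 0 0 0;0 -.11 0 0 0 0;0 -.13 0 0 0 0;0 -.13 0 0 0 0;0 -.13 0 0 0 0", gripper=1)

```text
t: 11.43
eef_pos: [507.4, -101.4, 38.3]
tcp_rot: [-0.041, 3.141, 0.0]
force: [-0.1, -0.5, -0.5]
gripper_width: 1.001
```

Call:
servo_tool(rows="0 .02 0 0 0 0;0 .04 0 0 0 0;0 .06 0 0 0 0;0 .08 0 0 0 0;0 .1 0 0 0 0;0 .12 0 0 0 0;0 .13 0 0 0 0;0 .13 0 0 0 0;0 .13 0 0 0 0;0 .13 0 0 0 0", gripper=-1)

```text
t: 12.27
eef_pos: [507.8, -88.6, 39.3]
tcp_rot: [-0.04, 3.139, -0.001]
force: [-2.1, -2.7, 13.5]
gripper_width: 0.396
```

Run:
```python
from h import *
d=get_image("scene");crop(d["color"],220,80,380,230,5,"pics/s6.png")
d=get_image("top");crop(d["color"],320,170,400,240,8,"pics/t6.png")
```

```text
(no output)
```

View pics/t6.png

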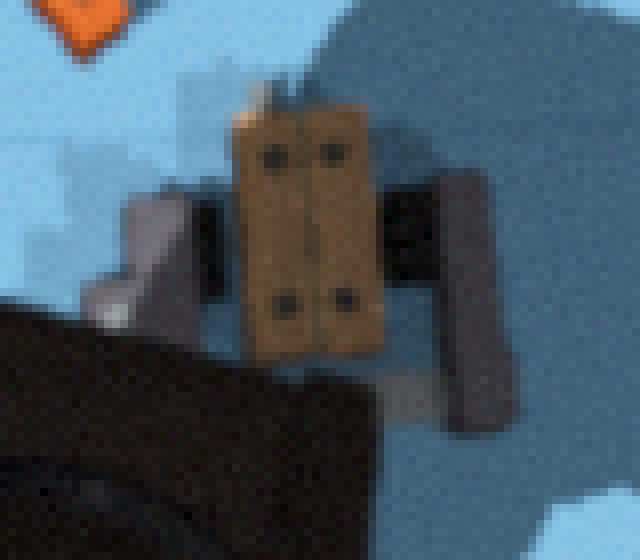

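View pics/s6.png

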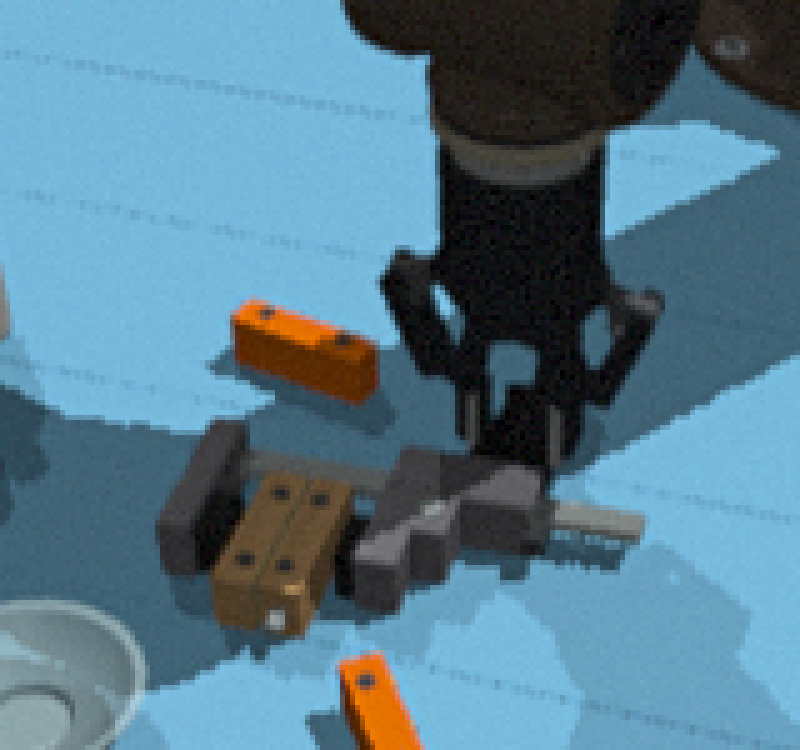

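Call:
servo_tool(rows="0 0 0 0 0 0;0 -.01 0 0 0 0;0 -.03 0 0 0 0;0 -.05 0 0 0 0;0 -.07 0 0 0 0;0 -.09 0 0 0 0;0 -.11 0 0 0 0;0 -.13 0 0 0 0;0 -.13 0 0 0 0;0 -.13 0 0 0 0", gripper=1)

```text
t: 13.2
eef_pos: [507.5, -101.4, 38.3]
tcp_rot: [-0.041, 3.141, 0.0]
force: [0.4, -0.5, 0.6]
gripper_width: 1.0
```

Call:
servo_tool(rows="0 .02 0 0 0 0;0 .04 0 0 0 0;0 .06 0 0 0 0;0 .08 0 0 0 0;0 .1 0 0 0 0;0 .12 0 0 0 0;0 .13 0 0 0 0;0 .13 0 0 0 0;0 .13 0 0 0 0;0 .13 0 0 0 0", gripper=-1)

```text
t: 14.03
eef_pos: [507.8, -88.6, 39.3]
tcp_rot: [-0.041, 3.139, -0.001]
force: [-2.2, -3.9, 13.2]
gripper_width: 0.401
```

Run:
```python
from h import *
d=get_image("scene");crop(d["color"],220,80,380,230,5,"pics/s7.png")
d=get_image("top");crop(d["color"],320,170,400,240,8,"pics/t7.png")
```

```text
(no output)
```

View pics/t7.png

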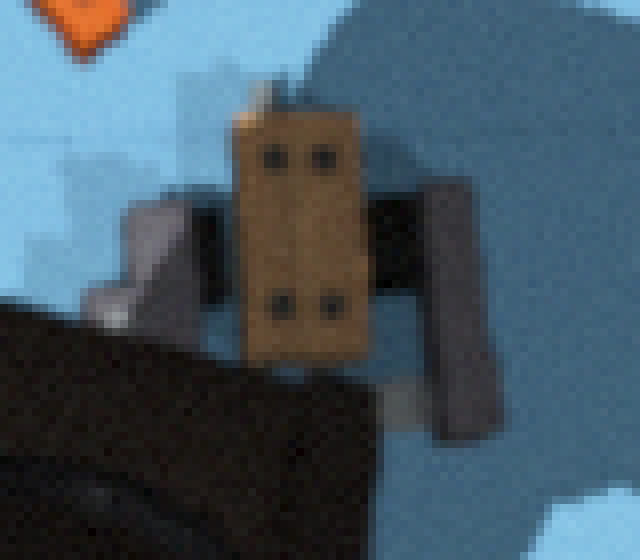

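View pics/s7.png

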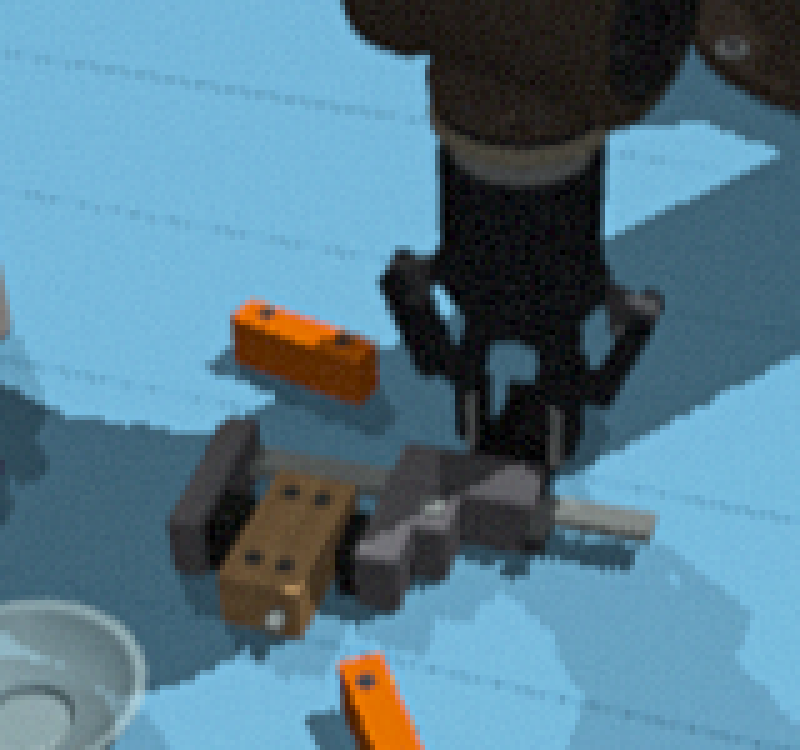

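Call:
servo_tool(rows="0 0 0 0 0 0;0 -.01 0 0 0 0;0 -.03 0 0 0 0;0 -.05 0 0 0 0;0 -.07 0 0 0 0;0 -.09 0 0 0 0;0 -.11 0 0 0 0;0 -.13 0 0 0 0;0 -.13 0 0 0 0;0 -.13 0 0 0 0", gripper=1)

```text
t: 14.97
eef_pos: [507.4, -101.4, 38.3]
tcp_rot: [0.041, -3.141, -0.0]
force: [-0.1, -0.5, 0.5]
gripper_width: 1.002
```

Call:
servo_tool(rows="0 .02 0 0 0 0;0 .04 0 0 0 0;0 .06 0 0 0 0;0 .08 0 0 0 0;0 .1 0 0 0 0;0 .12 0 0 0 0;0 .13 0 0 0 0;0 .13 0 0 0 0;0 .13 0 0 0 0;0 .13 0 0 0 0", gripper=-1)

```text
t: 15.8
eef_pos: [507.8, -88.7, 39.3]
tcp_rot: [-0.041, 3.139, -0.002]
force: [-1.5, -5.0, 13.9]
gripper_width: 0.404
```

Run:
```python
from h import *
d=get_image("scene");crop(d["color"],220,80,380,230,5,"pics/s8.png")
d=get_image("top");crop(d["color"],320,170,400,240,8,"pics/t8.png")
```

```text
(no output)
```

View pics/t8.png

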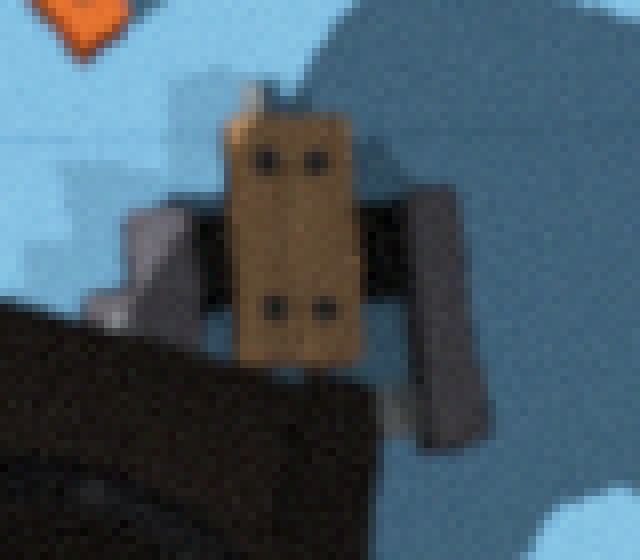

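View pics/s8.png

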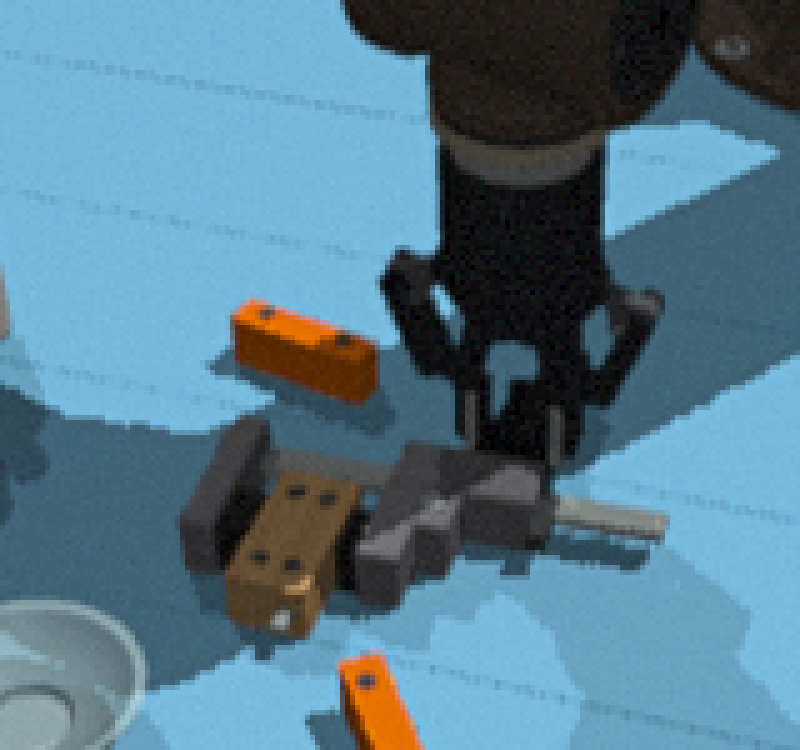

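Call:
servo_tool(rows="0 0 0 0 0 0;0 -.01 0 0 0 0;0 -.03 0 0 0 0;0 -.05 0 0 0 0;0 -.07 0 0 0 0;0 -.09 0 0 0 0;0 -.11 0 0 0 0;0 -.13 0 0 0 0;0 -.13 0 0 0 0;0 -.13 0 0 0 0", gripper=1)

```text
t: 16.73
eef_pos: [507.4, -101.4, 38.3]
tcp_rot: [-0.041, 3.141, 0.0]
force: [0.3, -0.5, 1.3]
gripper_width: 1.001
```

Call:
servo_tool(rows="0 .02 0 0 0 0;0 .04 0 0 0 0;0 .06 0 0 0 0;0 .08 0 0 0 0;0 .1 0 0 0 0;0 .12 0 0 0 0;0 .13 0 0 0 0;0 .13 0 0 0 0;0 .13 0 0 0 0;0 .13 0 0 0 0", gripper=-1)

```text
t: 17.57
eef_pos: [507.8, -88.7, 39.4]
tcp_rot: [-0.041, 3.139, -0.002]
force: [-2.9, -5.0, 13.8]
gripper_width: 0.41
```

Run:
```python
from h import *
d=get_image("scene");crop(d["color"],220,80,380,230,5,"pics/s9.png")
d=get_image("top");crop(d["color"],320,170,400,240,8,"pics/t9.png");cv2.imwrite("pics/topfull9.png",d["color"][...,::-1])
```

```text
(no output)
```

View pics/t9.png

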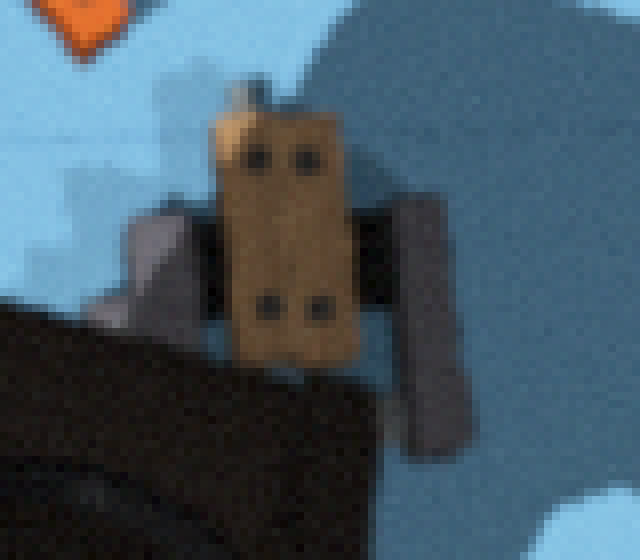

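View pics/s9.png

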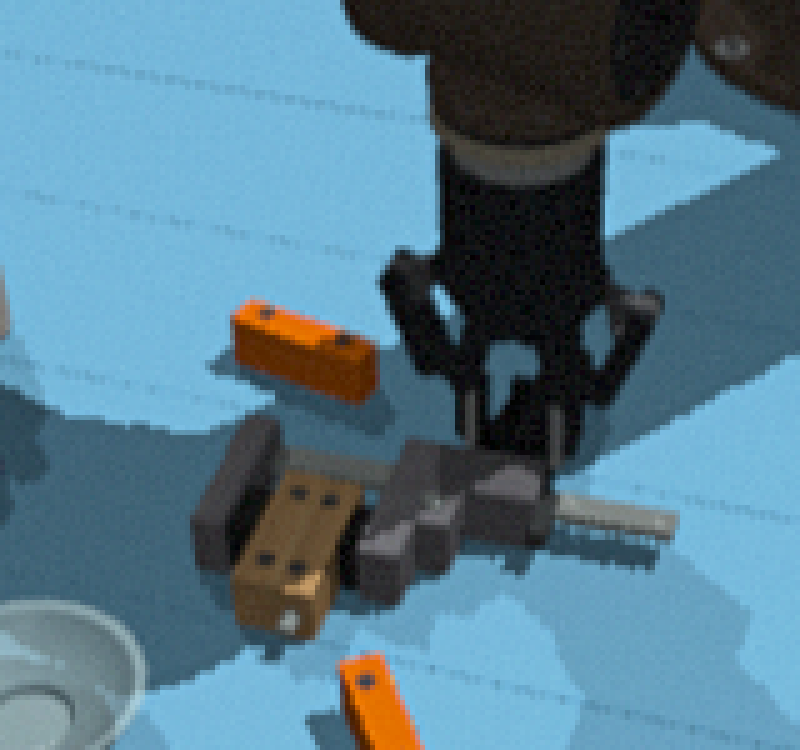

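View pics/topfull9.png

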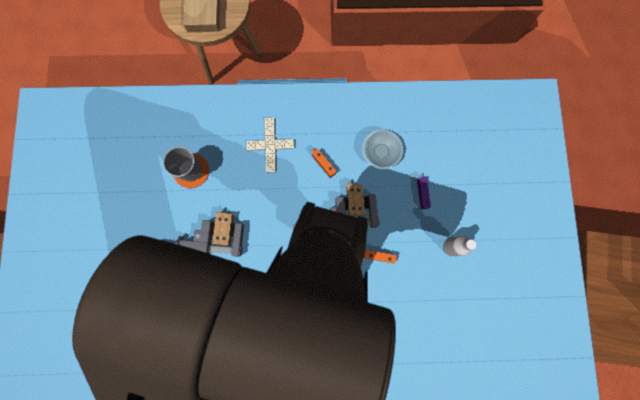

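Run:
```python
from h import *
for n in("t6","t7","t8","t9"):
    a=cv2.imread(f"pics/{n}.png").astype(int)
    p=np.median(a[225:275],0) if 1 else 0
    rb=p[:,2]-p[:,0]   # red-blue: block high
    g=p.sum(1)
    blk=np.where(rb>25)[0]; blk=blk[(blk>210)&(blk<400)]
    r=blk.max(); 
    seg=g[r+8:r+100]; jaw=r+8+np.where(seg>120)[0][0]
    l=blk.min(); s=g[l-60:l-2]; nj=l-60+np.where(s>120)[0]
    print(n,"block",l,r,"jaw left",jaw,"padlen mm",(jaw-r)*.31, "nearjaw right",nj[nj<l-8].max(), "near pad mm",(l-nj[nj<l-8].max())*.31, g[l-45:l:5],g[r:r+70:5])
```

```text
t6 block 248 375 jaw left 440 padlen mm 20.15 nearjaw right 239 near pad mm 2.79 [ 49.  29.  29.  66.  66. 131. 156. 156. 152.] [196. 108.  46.  46.  36.  46.  46.  35.  35.  44.  34.  34.  66. 126.]
t7 block 240 367 jaw left 432 padlen mm 20.15 nearjaw right 191 near pad mm 15.19 [ 97.  50.  50.  39.  39.  63. 120. 120. 148.] [181.  78.  36.  36.  43.  32.  32.  38.  38.  38.  62.  62. 119. 158.]
t8 block 232 359 jaw left 416 padlen mm 17.669999999999998 nearjaw right 191 near pad mm 12.709999999999999 [157.  99.  99.  48.  48.  39.  44.  44.  95.] [169.  86.  21.  21.  39.  35.  35.  28.  28.  59. 106. 106. 157. 170.]
t9 block 232 351 jaw left 400 padlen mm 15.19 nearjaw right 191 near pad mm 12.709999999999999 [157. 100. 100.  55.  55.  34.  51.  51. 136.] [188.  90.  27.  27.  37.  36.  36.  51.  51.  91. 147. 147. 169. 167.]
```

Run:
```python
from h import *
from scipy.interpolate import interp1d
def cross(x,v,t,rising):
    for i in range(len(v)-1):
        if (v[i]<t<=v[i+1]) if rising else (v[i]>=t>v[i+1]): return x[i]+(t-v[i])/(v[i+1]-v[i])
for n in("t6","t7","t8","t9"):
    a=cv2.imread(f"pics/{n}.png").astype(float)[4::8,4::8]
    o=[]
    for row in range(28,35):
        g=a[row].sum(1); bl=int(np.argmax((a[row,:,2]-a[row,:,0])*(np.arange(80)>25)*(np.arange(80)<50)))
        x=np.arange(80)
        m=40
        r=cross(x[m:],g[m:],g[35:43].mean()*.55,False)
        k=int(np.ceil(r))+1
        j=cross(x[k:],g[k:],90,True)
        L=cross(x[m::-1],g[m::-1],120,False);
        q=cross(x[22:L.__int__()+1],g[22:int(L)+1],100,False)
        o.append((L,r,j,q if q else np.nan))
    o=np.array(o);print(n,np.nanmedian(o,0).round(2),"padpx",np.nanmedian(o[:,2]-o[:,1]).round(2),"near",np.nanmedian(o[:,0]-o[:,3]).round(2))
d=get_image("top");P=cast(d,[[360,205],[361,205]],31);print("mm/px",np.linalg.norm(P[1]-P[0]))
print(state()["gripper_width"],state()["force"])
```

```text
t6 [28.16 46.95 54.38 24.11] padpx 7.43 near 4.07
t7 [28.38 45.57 52.42 23.92] padpx 6.92 near 4.63
t8 [29.27 44.68 50.66 23.96] padpx 6.04 near 4.62
t9 [28.46 43.71 48.98 24.  ] padpx 5.09 near 4.73
mm/px 2.573986226745902
0.4061587766568628 [-2.10868108 -3.87662332 14.45084366]
```

Run:
```python
import cv2,numpy as np
a=cv2.imread("pics/top0.png").astype(int)
for r in range(195,205,2): print(r,[int(v) for v in a[r,336:390].sum(1)])
# tight clamp
print("tight")
for r in range(222,234,3): print(r,[int(v) for v in a[r,195:250].sum(1)])
b=cv2.imread("pics/topfull9.png").astype(int)
print("now")
for r in range(198,207,2): print(r,[int(v) for v in b[r,336:390].sum(1)])
cv2.imwrite("pics/n.png",cv2.resize(cv2.convertScaleAbs(cv2.imread("pics/topfull9.png")[180:232,330:390],alpha=2.2),None,fx=12,fy=11,interpolation=cv2.INTER_CUBIC))
s=cv2.imread("pics/s9.png")[300:650,130:480]
cv2.imwrite("pics/n2.png",cv2.resize(cv2.convertScaleAbs(s,alpha=2.2),(700,600)))
```

```text
195 [227, 242, 231, 244, 238, 241, 223, 164, 79, 53, 59, 83, 120, 181, 300, 319, 328, 323, 314, 309, 336, 329, 252, 323, 327, 323, 328, 325, 310, 322, 310, 202, 144, 165, 255, 310, 214, 82, 37, 44, 50, 47, 64, 92, 198, 243, 243, 246, 236, 248, 219, 197, 197, 223]
197 [222, 251, 258, 259, 239, 258, 237, 207, 93, 41, 43, 77, 128, 149, 260, 317, 327, 327, 324, 308, 316, 305, 257, 314, 346, 333, 328, 309, 303, 325, 310, 199, 136, 150, 219, 310, 217, 70, 20, 48, 33, 48, 31, 71, 134, 219, 253, 254, 243, 225, 211, 175, 205, 206]
199 [229, 244, 248, 240, 256, 236, 241, 196, 121, 35, 47, 64, 93, 138, 246, 320, 329, 330, 322, 309, 310, 299, 237, 275, 322, 329, 340, 315, 319, 312, 323, 202, 139, 157, 193, 302, 269, 110, 15, 58, 49, 53, 52, 56, 107, 208, 248, 247, 240, 238, 209, 178, 195, 203]
201 [233, 255, 262, 266, 255, 256, 256, 221, 120, 54, 38, 57, 91, 132, 199, 310, 332, 324, 331, 309, 304, 279, 201, 254, 325, 335, 326, 312, 313, 307, 291, 202, 194, 192, 168, 217, 288, 151, 36, 42, 49, 50, 38, 45, 121, 232, 250, 241, 253, 238, 225, 196, 198, 200]
203 [188, 214, 229, 233, 243, 242, 245, 21
[... 1957 characters left out ...]
211, 209, 216, 221, 226, 213, 212, 204, 184, 87, 29, 28, 23, 59, 80, 144, 173, 170, 164, 159, 170, 211, 270, 281, 278, 290, 281, 279, 287, 291, 273, 277, 289, 282, 293]
204 [278, 328, 308, 199, 178, 179, 183, 176, 129, 59, 47, 43, 108, 209, 224, 220, 220, 212, 200, 200, 206, 227, 226, 217, 211, 207, 198, 187, 88, 34, 42, 32, 46, 61, 145, 170, 175, 161, 164, 192, 217, 273, 279, 286, 275, 290, 294, 275, 269, 292, 285, 275, 286, 280]
206 [226, 274, 194, 174, 173, 180, 179, 184, 147, 80, 2, 37, 117, 226, 231, 215, 203, 169, 174, 194, 215, 228, 217, 202, 195, 202, 212, 185, 109, 34, 34, 45, 33, 69, 138, 168, 156, 173, 150, 173, 199, 263, 281, 298, 277, 285, 283, 275, 292, 280, 280, 293, 282, 281]
```

View pics/n.png

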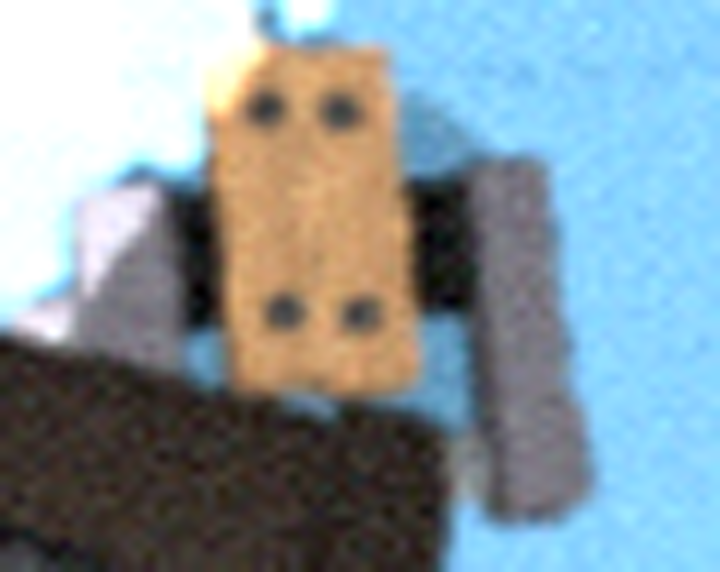

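View pics/n2.png

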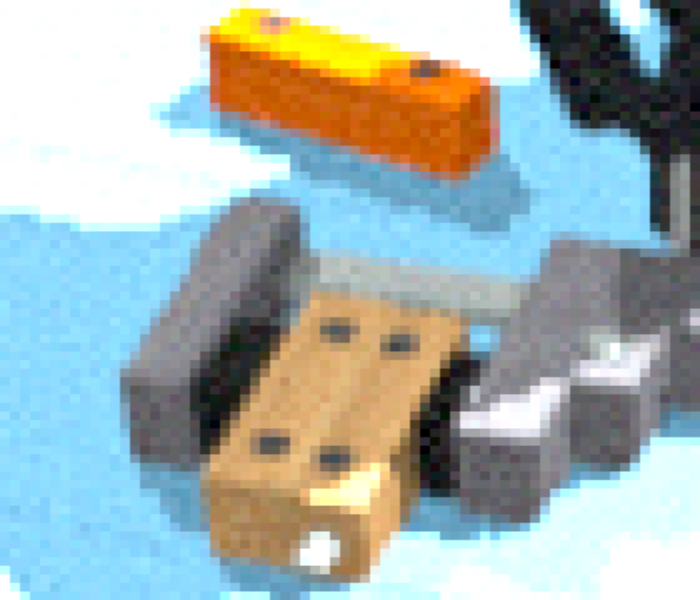

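Run:
```python
from workcell import close_job,state
s=state();print(s["t"],s["gripper_width"],abs(s["joint_vel"]).max());print(close_job())
```

```text
17.7167 0.4061587766568628 0.001026827678781691
the job is handed in; nothing more can be done
None
```

I gave the slack clamp (clamp_a, the right one in the top view) six full trigger strokes. I handed in at t = 17.7 s with the gripper still holding its trigger squeezed right in at 30 N. No verdict was reported.

My last checks, all read from the camera images:
- **Glue joint:** the gap between the halves has closed, and the block sits against the near jaw.
- **Pad:** pressed in about 4.5 mm, give or take roughly 1.5 mm. The subpixel reading since the pad met the block and the comparison with the free pad agree on this. A rough count from the jaw gap gives 4 to 6 mm.
- **Grip:** the gripper opening was 0.41, about 35 mm, so the trigger is fully in, and the arm was at rest.
- **Other things:** the tight clamp, cup and coaster, ashtray and glue bottle look unmoved in the top view by eye; I did not measure them.

- **Coarse edge reading:** an automatic edge reading gave pad lengths too coarse to use (about 2.5 mm per pixel), so I replaced it with the subpixel one.
- **Near-jaw contact:** I judged this by comparing the dark strip there (about 3.8 px) with the tight clamp's (about 4.2 px); no force was measured.
- **Upward force:** each squeeze showed about 13 N upward on the tool. Raising the tool 5 mm did not change it, so I took it to be the pads dragging on the clamp as they swing forward.

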